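Screw the filler cap onto the steam cleaner

ROBOT

A 6-joint arm with a two-finger parallel gripper is mounted at the origin on a cart in front of the work surface, level with it; the furniture and walls round the work are solid. World frame = base frame: x ahead of the robot, y to its left, z up, the work surface at z = 0. Lengths are in m, angles in rad, forces in N, time in s.
With the tool pointing down it reaches from about 0.3 to 0.95 m from the base axis. Payload 3.1 kg.
Tool frame: the origin (TCP) lies at the centre of the arm's flange, where the gripper is bolted on; the fingertips stand 173 mm ahead of it and the grasp point (between the pads) lies 155 mm ahead of it; x points along the fingers, z is the direction in which the jaws open and shut, and the axes are right-handed (so a half turn about x gives the same grasp; the last joint's range is limited). The gripper opens to 85 mm and grips with 20 to 120 N. Pads are 22 mm wide; open, the fingers measure 114 mm over their backs; the gripper's body (76 mm by 85 mm) begins 54 mm behind the grasp point. The pads swing forward as they close: fully open they stand 13 mm farther back than shut.
Start: joints at [-1.213, 0.308, 1.634, -0, 1.2, -0.07], TCP at [0.259, -0.569, 0.405] pointing down, gripper open.
Joint ranges: [-3.06, 3.06], [-0.79, 1.96], [0.05, 2.63], [-1.19, 4.34], [0.05, 2.64], [-2.94, 2.94]. Speed limits (rad/s): [2.79, 2.79, 3.14, 3.14, 3.14, 3.14].

INTERFACE

Orientations are given as a unit quaternion [x, y, z, w].
In Python, from bench import bot gives the robot as it stands.
- The arm moves only by the tool move_arm, never from a script. Its argument "plan" is one flat list of numbers, 7 for each row, row after row: the turn, a rotation vector about the tool's x, y, z in rad, then the shift along the tool's x, y, z in cm, then the closure, from 0 (fully open) to 1 (shut). In form: [wx, wy, wz, tx, ty, tz, gripper, wx, wy, wz, tx, ty, tz, gripper, ...]. A call has 1 to 5 rows; each row shifts and turns the pose as measured when the row begins, along the tool's axes as they then stand; what a row does not reach is not made up. A row lasts 1/8 s, in which the tool goes at most 62.5 mm and 10.7 degrees, less where a joint would pass 70% of its speed; a pose out of reach is approached as far as the arm can. A call with a gripper value outside its range is refused whole. The fingers move at their own pace and stop on an object; "force" is the grip in N (left out, the last holds). Time passes only in rows, so rows that do not move let the fingers close. It gives the time, the measured TCP pose, the force and the opening at its end, in the units of the state.
- bot.get_state(): the state, without advancing time (a new reading comes with each control period).
- bot.snapshot(name): name is "scene" or "top"; returns a dict with "img" (384x512x3 uint8, red, green, blue), "K" (3x3 intrinsics, pixels), "extrinsics" (4x4, takes a point from camera to world coordinates). Camera axes: x right, y down, z forward; pixel columns grow to the right and rows downward; lengths in m; the calibration is good to about 2 mm. A picture is of the moment at which its call begins. There is no depth.
- bot.finish_job(): hands the job in, once; it reports no verdict.
The state is a dict: "time_s": time; "joint_positions": joint angles; "joint_velocities": joint speeds; "joint_torque": joint torques, N m; "ee_pos": TCP position; "ee_rot": TCP orientation; "ft_force": force on the tool from outside, world axes, zero at the start; "wrist_torque": the same for the moment, N m; "opening": opening from 0.0 (shut) to 1.0 (fully open).
Only numpy, scipy, OpenCV 4.12 (cv2) and the standard library are available. Lean on these libraries where they do the work, as an engineer would, in place of code of your own. Each camera call takes 0.05 s, during which the arm holds its last target.

TASK

Close the little steam cleaner: take its filler cap from the board and set it on the filler neck, turn it backward (counter-clockwise from above) under light pressure until you feel it drop into the start of the thread, then screw it forward (clockwise) until its flange sits fully home, level and flush on the rim of the neck, and let go. Be gentle: press with only a few newtons and never force the cap, and do not disturb the other things on the board.

Things in the scene. Friction and masses are not known exactly. Their poses are not given: they have to be found in the camera images.
- cap_grip (a point): Middle of the wing grip on top of the filler cap, on the cap's axis. The wing is a bar 44 mm long (along x), 20 mm wide (along y: grip across this) and 18 mm high; its top is 9 mm above this point, the flange's top face 9 mm below, the foot of the plug 37 mm below. z points up out of the cap. The cap (100 g) starts standing on its plug on the board.
- cap_flange (a point): Centre of the underside of the cap's round ribbed flange (62 mm across, 6 mm thick), on the axis, 15 mm below cap_grip: the face that must sit on the neck's rim. Below it is the plug, 41 mm across, 22 mm long, its foot chamfered to 33 mm.
- cap_plug (a point): Centre of the plug's foot, 22 mm below the flange's underside. Four lugs stand on the plug at the cap's x, y, -x and -y: 6 mm wide, 4 mm high, reaching 24 mm from the axis, from 8 to 12 mm above the foot.
- neck_rim (a point): Centre of the top rim of the filler neck, on its upright axis, 124 mm above the board. The neck is a rigid steel tube, 61 mm outside, 53 mm bore, rim 36 mm above the steam cleaner's top. Its turning position, and so where the thread starts, differs each time, is NOT shown by this or any frame and must be felt.
- thread_top (a point): Point on the neck's axis 5 mm below the rim. Four thread ridges stand in the bore, one each 90 degrees, 44 mm between opposite ones, climbing counter-clockwise 0.08 mm per degree. While the lugs ride on them the flange stands 8 to 13 mm above the rim. Turned forward (clockwise) there, the lugs meet a dead end and jam with the flange 8 to 10 mm high: cross-threading.
- thread_start (a point): Point on the neck's axis 10 mm below the rim. Turned backward (counter-clockwise from above) under light pressure, within a quarter turn (sometimes at once) the lugs fall off the ridges' high ends: the flange drops to 2 to 4.5 mm above the rim. Smaller drops that end 6 mm or more above the rim are not the start. Past it a stop blocks backward turning within 15 degrees.
- thread_end (a point): Point on the neck's axis 14 mm below the rim. Once dropped, turning forward (clockwise) under light pressure winds the lugs down under the ridges at 0.08 mm per degree: the flange meets the rim after 30 to 50 degrees; it is then home, and a hard stop follows at 60 to 80. It stays where left. Contact above 40 N between cap and neck harms the thread.
- steam_cleaner: Steam cleaner, fixed: a steel box 120 mm (x) by 150 mm (y), top face 88 mm above the board, gauge and switches on its front (-x), a small brass valve, 16 mm high, on top near one rear corner, 75 mm from the neck. The neck stands in the middle of the top. Origin: centre of the underside.
- ring_box: Bystander: ring box, 61x52x41 mm, origin at the underside's centre.
- tweezers: Bystander: tweezers, 124 mm long, 9 mm high, lying flat.
- touchstone: Bystander: dark flat stone bar, 45x18x9 mm.
- loupe: Bystander: folding loupe, 33x22x12 mm.
- wax_block: Bystander: block of wax, 38x52x26 mm.
- slide_gauge: Bystander: brass slide gauge, 125 mm long, 9 mm high, lying flat.
Mind the look-alikes: they are no part of the job. What is shaped like the part that bears cap_grip but blue or purple is not meant.

How it is judged:
By the outcome, as a careful person would: the job done as asked, in the order asked, and still so for the second after the job is handed in, with the robot touching nothing.
It also fails if it takes over 67 s, if anything falls off the work surface, if the arm or the gripper's body presses on something with over 40 N, if the wrist force passes 120 N, or if a joint passes its speed limit or range.

## Working session

There is one attempt and no reset: what is moved stays moved. The work goes in short steps, Python scripts to look and compute and a tool call to move; the robot and the scene stay as the last step left them, time stands still between calls to the robot, and variables do not carry over. Pictures are saved under pics/ and viewed, and the job is handed in when it is done.

Besides the shell and the picture viewer there is one more tool, called after "Call:" as a command line: name --argument value ..., lists and objects as JSON in quotes. move_arm: Moves the arm, as the interface text tells. Its arguments: {"type":"object","properties":{"plan":{"type":"array"},"force":{"type":"number"}},"required":["plan"]}

```bash
mkdir -p pics; ls
python3 - <<'E'
from bench import bot
import cv2,numpy as np
for n in("scene","top"):
    s=bot.snapshot(n);cv2.imwrite(f"pics/{n}0.png",s["img"][:,:,::-1])
    np.savez(f"{n}0.npz",**s);print(n,s["K"].round(1).tolist(),s["extrinsics"].round(3).tolist())
print(bot.get_state())
E
```

```text
pics
scene [[380.8, 0.0, 250.3], [0.0, 380.8, 200.3], [0.0, 0.0, 1.0]] [[-0.544, -0.596, 0.591, -0.076], [-0.839, 0.397, -0.372, 0.23], [-0.013, -0.698, -0.716, 0.783], [0.0, 0.0, 0.0, 1.0]]
top [[416.9, 0.0, 264.3], [0.0, 416.9, 187.8], [0.0, 0.0, 1.0]] [[0.01, -0.994, 0.106, 0.398], [-1.0, -0.01, -0.003, -0.128], [0.004, -0.106, -0.994, 1.098], [0.0, 0.0, 0.0, 1.0]]
{'time_s': 0.1, 'joint_positions': array([-1.21270414e+00,  3.08943606e-01,  1.63504482e+00,  1.46218678e-06,
        1.19970778e+00, -6.96422643e-02]), 'joint_velocities': array([-7.31466598e-04, -1.65751692e-03, -3.99490150e-03,  1.25439243e-04,
        4.77307487e-05, -1.27028640e-03]), 'joint_torque': array([ 3.16794658e-04, -4.16408193e+01, -2.77645522e+01, -7.28619648e-05,
        3.95598719e-03, -6.87874632e-06]), 'ee_pos': array([ 0.25913204, -0.56833422,  0.40355242]), 'ee_rot': array([ 0.3829336 ,  0.59532431, -0.38204314,  0.59413287]), 'ft_force': array([0.02973281, 0.44144845, 0.44960365]), 'wrist_torque': array([-0.03398701,  0.00015197,  0.02348951]), 'opening': 1.00373475051007}
```

View pics/scene0.png

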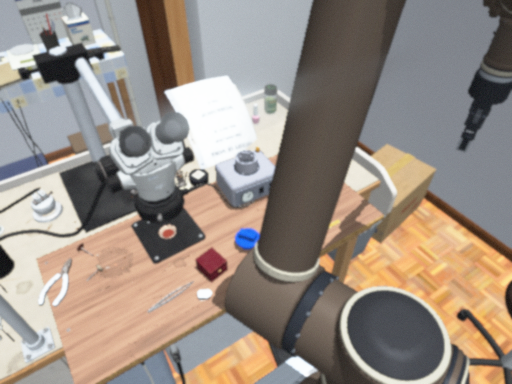

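View pics/top0.png

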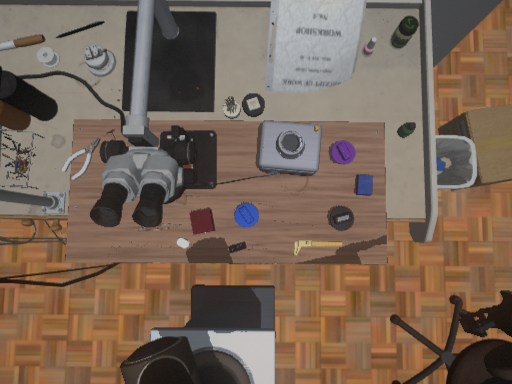

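Run:
```python
import cv2,numpy as np
im=cv2.imread("pics/top0.png")
a=im[185:250,310:375];b=im[75:140,220:285];c=im[115:180,255:320];d=im[185:250,215:280]
f=lambda x:cv2.resize(x,(390,290) if 0 else (290,290),interpolation=cv2.INTER_CUBIC)
cv2.imwrite("pics/crop1.png",np.vstack([np.hstack([f(a),f(b)]),np.hstack([f(c),f(d)])]))
```

```text
(no output)
```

View pics/crop1.png

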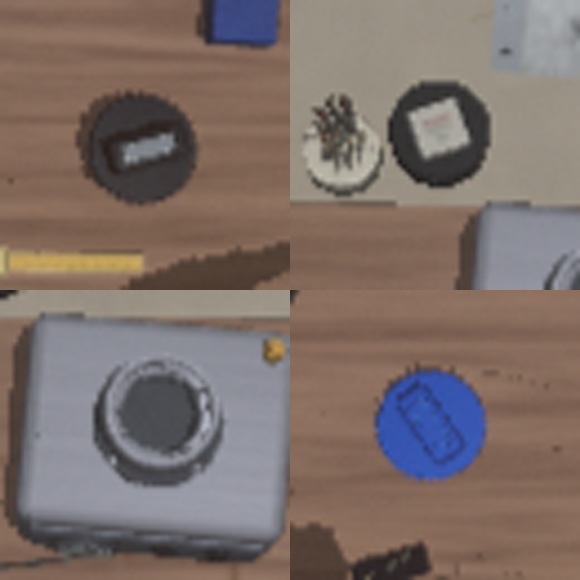

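```bash
cat > h.py <<'E'
import numpy as np,cv2
def unproj(s,u,v,z):
    K,E=s["K"],s["extrinsics"]
    d=E[:3,:3]@np.linalg.solve(K,[u,v,1.]);o=E[:3,3]
    return o+d*(z-o[2])/d[2]
def proj(s,p):
    K,E=s["K"],s["extrinsics"]
    c=E[:3,:3].T@(np.atleast_2d(p)-E[:3,3]).T
    q=K@c; return (q[:2]/q[2]).T
E
python3 - <<'E'
import numpy as np,cv2
from h import *
s=dict(np.load("top0.npz"));im=s["img"]
hsv=cv2.cvtColor(im,cv2.COLOR_RGB2HSV)
print(im[217,325:358].tolist());print(im[143,270:312].tolist()); print(im[200:236,341].tolist())
E
```

```text
[[132, 104, 87], [127, 100, 84], [78, 62, 51], [77, 62, 52], [66, 53, 46], [54, 46, 47], [61, 56, 56], [54, 47, 48], [44, 34, 31], [46, 36, 34], [53, 47, 46], [59, 52, 54], [79, 76, 77], [92, 92, 94], [126, 129, 132], [114, 117, 121], [119, 123, 128], [124, 130, 135], [126, 132, 136], [127, 131, 137], [127, 133, 139], [127, 132, 138], [127, 131, 137], [121, 125, 131], [79, 78, 82], [59, 54, 54], [53, 47, 47], [57, 51, 51], [71, 62, 60], [107, 86, 76], [129, 102, 85], [127, 100, 84], [126, 99, 82]]
[[143, 145, 156], [144, 145, 157], [146, 147, 159], [145, 146, 157], [146, 147, 158], [135, 137, 146], [59, 58, 60], [55, 53, 55], [90, 89, 93], [153, 155, 163], [134, 136, 146], [113, 113, 122], [76, 78, 83], [77, 80, 84], [75, 77, 81], [74, 75, 80], [75, 77, 81], [73, 74, 80], [75, 76, 81], [76, 78, 82], [75, 76, 81], [76, 78, 81], [75, 77, 82], [75, 77, 82], [75, 76, 81], [76, 78, 82], [76, 77, 82], [73, 74, 79], [60, 59, 62], [70, 71, 74], [132, 133, 142], [175, 178, 189], [118, 118, 127], [141, 142, 153], [105, 106, 114], [148, 149, 161], [148, 150, 161], [148, 151, 161], [148, 150, 161], [147, 150, 161], [148, 151, 162], [149, 149, 161]]
[[139, 110, 93], [133, 105, 90], [129, 101, 86], [131, 102, 87], [130, 101, 85], [97, 76, 65], [62, 52, 47], [56, 50, 50], [59, 54, 55], [58, 54, 54], [58, 54, 55], [60, 55, 55], [59, 54, 55], [50, 43, 42], [46, 37, 34], [50, 44, 43], [86, 85, 88], [119, 123, 128], [126, 131, 137], [127, 131, 138], [97, 97, 101], [69, 64, 66], [54, 48, 47], [58, 53, 53], [62, 57, 57], [62, 58, 58], [64, 60, 60], [64, 59, 60], [63, 59, 59], [66, 62, 63], [67, 58, 55], [120, 93, 80], [134, 105, 89], [133, 104, 87], [129, 101, 85], [126, 97, 82]]
```

```bash
cat > ov.py <<'E'
import numpy as np,cv2
from h import *
def circ(x,y,z,r,n=120):
    t=np.linspace(0,2*np.pi,n);return np.c_[x+r*np.cos(t),y+r*np.sin(t),np.full(n,z)]
def rect(x,y,z,a,l,w):
    p=np.array([[1,1],[-1,1],[-1,-1],[1,-1]])*[l/2,w/2];c,s_=np.cos(a),np.sin(a)
    return np.c_[p@np.array([[c,s_],[-s_,c]])+[x,y],np.full(4,z)]
def draw(s,curves,c,half,k=8):
    u0,v0=int(c[0]-half),int(c[1]-half)
    im=s["img"][v0:v0+2*half,u0:u0+2*half,::-1]
    im=cv2.resize(im,None,fx=k,fy=k,interpolation=cv2.INTER_NEAREST)
    for p,col in curves:
        q=(proj(s,p)-[u0,v0]+0.5)*k
        cv2.polylines(im,[q.round().astype(int).reshape(-1,1,2)],True,col,1)
    return im
E
python3 - <<'E'
from ov import *
s=dict(np.load("top0.npz"));im=s["img"].astype(int)
g=im.sum(2)/3
# cap
m=np.zeros(g.shape,np.uint8);m[200:236,325:358]=((im[:,:,0]-im[:,:,2])<18)[200:236,325:358]
n,l,st,ce=cv2.connectedComponentsWithStats(m);i=1+st[1:,4].argmax();print("flange",st[i],ce[i]);
fc=(st[i][0]+st[i][2]/2-.5,st[i][1]+st[i][3]/2-.5)
print(unproj(s,*ce[i],.028),unproj(s,*fc,.028))
m=np.zeros(g.shape,np.uint8);m[205:230,330:354]=(g>88)[205:230,330:354]&((im[:,:,2]-im[:,:,0])>-2)[205:230,330:354]
ys,xs=np.nonzero(m);r=cv2.minAreaRect(np.c_[xs,ys].astype(np.float32));print("wing",len(xs),xs.mean(),ys.mean(),r)
w=unproj(s,xs.mean(),ys.mean(),.046);print(w)
P=np.array([unproj(s,a,b,.046)[:2] for a,b in zip(xs,ys)]);e,v=np.linalg.eigh(np.cov(P.T));ang=np.arctan2(v[1,1],v[0,1]);print(np.degrees(ang),np.sqrt(12*e))
x,y,_=unproj(s,*ce[i],.028)
A=draw(s,[(circ(x,y,.028,.031),(0,255,0)),(rect(x,y,.046,ang,.044,.02),(0,0,255))],ce[i],25)
# neck bore dark
m=np.zeros(g.shape,np.uint8);m[128:162,274:308]=(g<100)[128:162,274:308]
n,l,st,ce=cv2.connectedComponentsWithStats(m);i=1+st[1:,4].argmax();print("bore",st[i],ce[i])
x,y,_=unproj(s,291.2,143.6,.124);print(x,y)
B=draw(s,[(circ(x,y,.124,.0305),(0,255,0)),(circ(x,y,.124,.0265),(0,0,255)),(circ(x,y,.088,.0305),(255,0,0))],(291,144),25)
cv2.imwrite("pics/ov1.png",np.hstack([A,B]))
E
```

```text
flange [329 206  25  25 457] [341.12253829 217.9452954 ]
[ 0.4361032  -0.32842489  0.028     ] [ 0.43596017 -0.32810916  0.028     ]
wing 52 342.7692307692308 217.94230769230768 ((342.8823547363281, 218.0294189453125), (4.3656415939331055, 11.399173736572266), 75.96376037597656)
[ 0.4355023 -0.3292044  0.046    ]
106.93408364790024 [0.01132074 0.02985128]
bore [281 134  19  18 256] [290.59765625 142.1328125 ]
0.60790834453092 -0.19341937659575606
```

View pics/ov1.png

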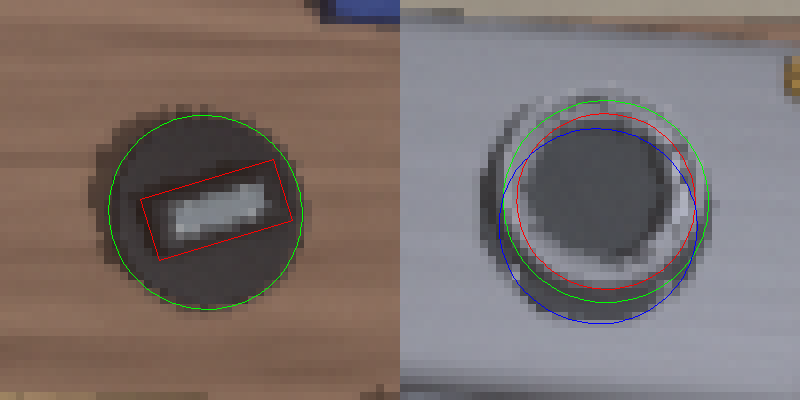

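Run:
```python
from ov import *
s=dict(np.load("top0.npz"))
o=[]
for (u,v) in((291.2,143.6),(290.6,142.7)):
    x,y,_=unproj(s,u,v,.124);print(x,y)
    S=dict(s);S["img"]=cv2.convertScaleAbs(s["img"],alpha=1.3)
    o.append(draw(S,[] if u>291 else [(circ(x,y,.124,.0305),(0,255,0)),(circ(x,y,.119,.022),(0,0,255)),(circ(x,y,.088,.0305),(255,0,0))],(291,144),18,k=11))
cv2.imwrite("pics/ov2.png",np.hstack(o))
s=dict(np.load("scene0.npz"));S=dict(s);u,v=proj(s,[x,y,.124])[0];print(u,v)
cv2.imwrite("pics/ov3.png",np.hstack([draw(s,[],(u,v),25),draw(s,[(circ(x,y,.124,.0305),(0,255,0)),(circ(x,y,.124,.0265),(0,0,255)),(circ(x,y,.088,.0305),(255,0,0))],(u,v),25)]))
```

```text
0.60790834453092 -0.19341937659575606
0.6100705545072089 -0.1919862397723559
246.6021326803575 157.368184136907
```

View pics/ov2.png

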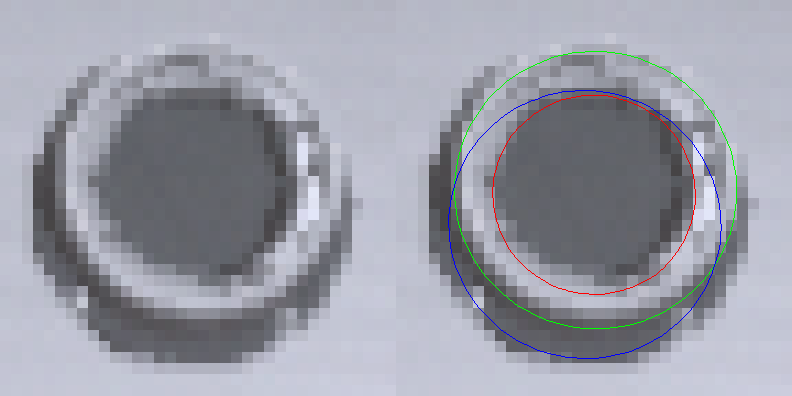

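View pics/ov3.png

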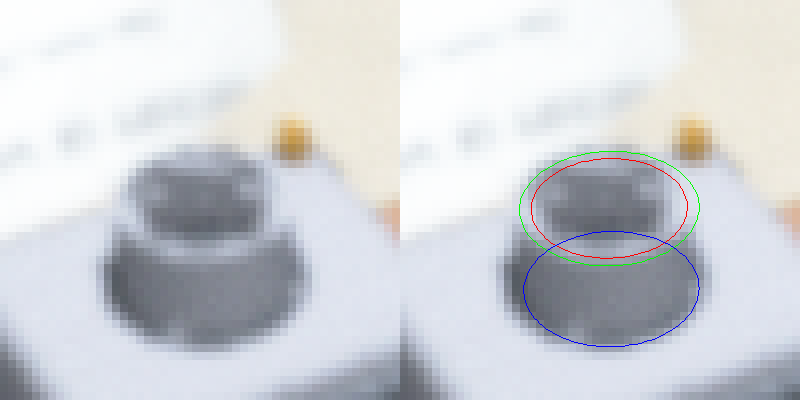

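```bash
cat >> h.py <<'E'
from scipy.spatial.transform import Rotation as Ro
def pose(st): return np.array(st["ee_pos"]),Ro.from_quat(st["ee_rot"])
def tgtR(yaw_deg):  # tool x down, tool z at yaw
    a=np.radians(yaw_deg);z=np.array([np.cos(a),np.sin(a),0]);x=np.array([0,0,-1.]);y=np.cross(z,x)
    return Ro.from_matrix(np.c_[x,y,z])
def yaw(R): z=R.as_matrix()[:,2];return np.degrees(np.arctan2(z[1],z[0]))
def rel(st,p,yaw_deg):
    q,R=pose(st);T=tgtR(yaw_deg)
    return (R.inv()*T).as_rotvec(),R.inv().apply(np.array(p)-q)*100
def show():
    from bench import bot
    st=bot.get_state();q,R=pose(st);x=R.as_matrix()[:,0]
    print("t",round(st["time_s"],2),"pos",q.round(4),"yaw",round(yaw(R),2),"tilt",np.degrees(x[:2]).round(2),"F",st["ft_force"].round(2),"M",st["wrist_torque"].round(2),"open",round(st["opening"],3),"j",st["joint_positions"].round(3))
    return st
E
python3 - <<'E'
from h import *
st=show()
for y in(17,197):print(rel(st,[.436,-.3284,.30],y))
E
```

```text
t 0.1 pos [ 0.2591 -0.5683  0.4036] yaw -65.49 tilt [-0.04  0.11] F [0.03 0.44 0.45] M [-0.03  0.    0.02] open 1.004 j [-1.213  0.309  1.635  0.     1.2   -0.07 ]
(array([-1.43976781, -0.00161635, -0.00163186]), array([ 10.38948323,  26.04453674, -14.47338493]))
(array([ 1.70182358e+00, -1.69136582e-03,  1.67528807e-03]), array([ 10.38948323,  26.04453674, -14.47338493]))
```

```bash
cat >> h.py <<'E'
def rows(p,y,n):
    from bench import bot
    st=bot.get_state();q,R=pose(st);T=tgtR(y);w=(R.inv()*T).as_rotvec()
    for k in range(n):
        Rk=R*Ro.from_rotvec(w*k/n);d=Rk.inv().apply((np.array(p)-q)/n)*100
        print((w/n).round(3),d.round(2))
E
python3 - <<'E'
from h import *
rows([.436,-.3284,.27],17,10)
E
```

```text
[-0.144 -0.    -0.   ] [ 1.34  2.6  -1.45]
[-0.144 -0.    -0.   ] [ 1.34  2.79 -1.06]
[-0.144 -0.    -0.   ] [ 1.34  2.91 -0.65]
[-0.144 -0.    -0.   ] [ 1.34  2.97 -0.22]
[-0.144 -0.    -0.   ] [1.34 2.97 0.2 ]
[-0.144 -0.    -0.   ] [1.34 2.91 0.63]
[-0.144 -0.    -0.   ] [1.34 2.79 1.04]
[-0.144 -0.    -0.   ] [1.34 2.62 1.43]
[-0.144 -0.    -0.   ] [1.34 2.38 1.79]
[-0.144 -0.    -0.   ] [1.34 2.1  2.11]
```

Call:
move_arm --plan '[-0.144,0,0,1.34,2.6,-1.45,0.6,-0.144,0,0,1.34,2.8,-1.06,0.6,-0.144,0,0,1.34,2.9,-0.65,0.6,-0.144,0,0,1.34,2.97,-0.22,0.6,-0.144,0,0,1.34,2.97,0.2,0.6]' --force 25

```text
time_s: 0.72
ee_pos: [0.3471, -0.4456, 0.3335]
ee_rot: [0.143, 0.693, -0.141, 0.692]
ft_force: [1.0, -0.5, -0.2]
opening: 0.401
```

Call:
move_arm --plan '[-0.144,0,0,1.34,2.9,0.63,0.6,-0.144,0,0,1.34,2.8,1.04,0.6,-0.144,0,0,1.34,2.6,1.43,0.6,-0.144,0,0,1.34,2.4,1.79,0.6,-0.144,0,0,1.34,2.1,2.1,0.6]'

```text
time_s: 1.35
ee_pos: [0.4332, -0.3177, 0.2624]
ee_rot: [-0.118, 0.698, 0.122, 0.696]
ft_force: [0.5, 0.4, -0.5]
opening: 0.404
```

Run:
```python
from h import *
st=show();print(rel(st,[.436,-.3284,.235],17))
```

```text
t 1.35 pos [ 0.4332 -0.3177  0.2624] yaw 19.48 tilt [-0.23  0.3 ] F [ 0.49  0.41 -0.47] M [-0.   -0.02  0.01] open 0.404 j [-0.714  0.327  1.937  0.002  0.884 -1.055]
(array([ 0.04334017, -0.00217512, -0.00626043]), array([ 2.72984369, -1.11979274, -0.08729258]))
```

Call:
move_arm --plan '[0.043,-0.002,-0.006,1.0,-1.1,-0.1,0.6,0,0,0,0.8,0,0,0.6,0,0,0,0,0,0,0.6]'

```text
time_s: 1.72
ee_pos: [0.4357, -0.3272, 0.2415]
ee_rot: [-0.103, 0.7, 0.106, 0.698]
ft_force: [-0.0, 0.1, -1.0]
opening: 0.393
```

Run:
```python
from h import *
from bench import bot
st=show();print(rel(st,[.436,-.3284,.235],17))
for n in("scene","top"):
    s=bot.snapshot(n);c=proj(s,[.436,-.328,.04])[0].astype(int)
    np.savez(f"{n}1.npz",**s)
    v0,u0=max(c[1]-45,0),c[0]-50
    cv2.imwrite(f"pics/{n}1.png",cv2.resize(s["img"][v0:v0+80,u0:u0+100,::-1],None,fx=7,fy=7,interpolation=cv2.INTER_CUBIC)); print(c,u0,v0)
```

```text
t 1.73 pos [ 0.4357 -0.3272  0.2415] yaw 16.98 tilt [-0.2   0.16] F [-0.02  0.14 -0.98] M [ 0.07 -0.02 -0.01] open 0.393 j [-0.724  0.372  1.927 -0.     0.847 -1.02 ]
(array([-0.00033961, -0.00257305, -0.0036794 ]), array([ 0.65119654, -0.12954151, -0.00112936]))
[323 197] 273 152
[341 217] 291 172
```

View pics/scene1.png

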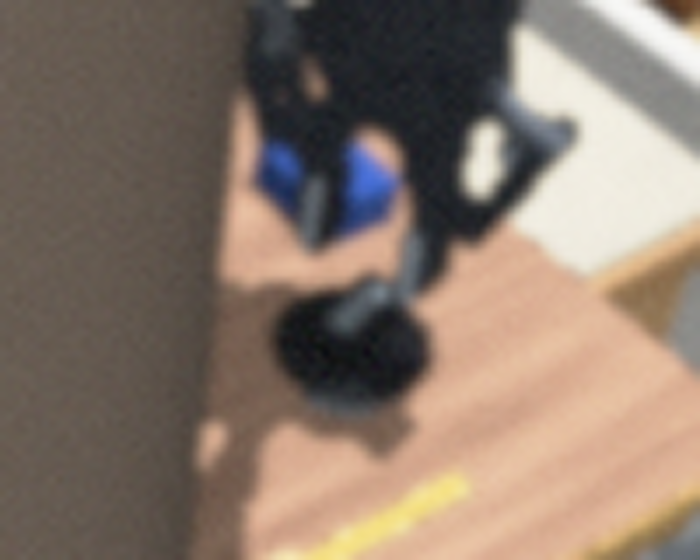

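View pics/top1.png

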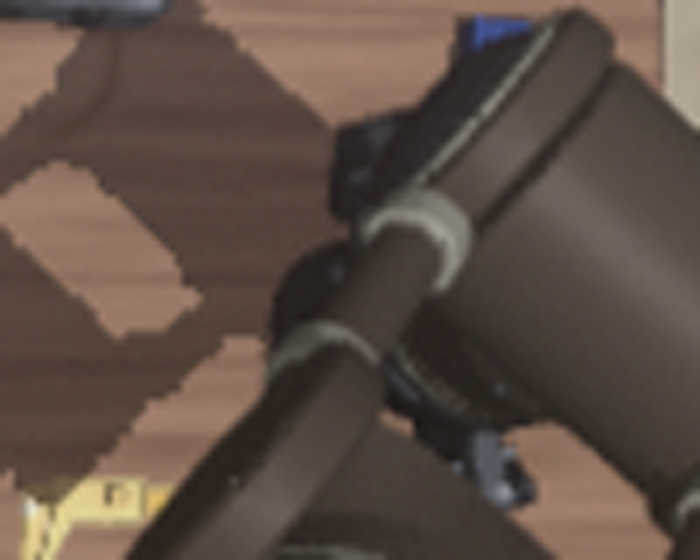

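Run:
```python
from ov import *
s=dict(np.load("scene1.npz"));x,y=.436,-.3284
a=np.radians(107)
A=draw(s,[(circ(x,y,.028,.031),(0,255,0)),(rect(x,y,.046,a,.044,.02),(0,0,255)),(rect(x,y,.028,a,.044,.02),(255,0,0))],(323,198),28,k=10)
cv2.imwrite("pics/ov4.png",A)
```

```text
(no output)
```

View pics/ov4.png

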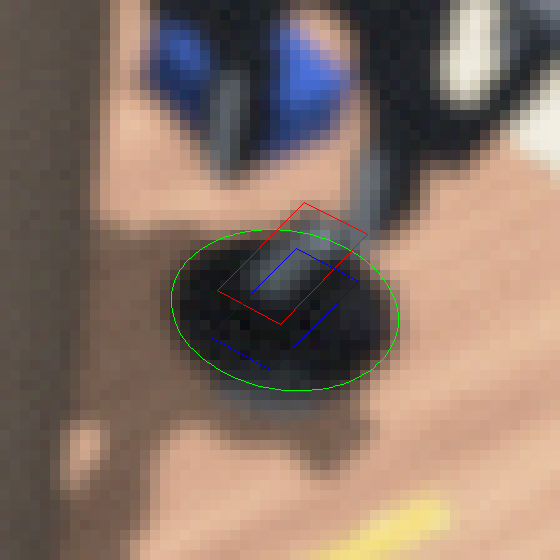

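Call:
move_arm --plan '[0,-0.002,-0.004,1.0,-0.13,0,0.6,0,0,0,1.0,0,0,0.6,0,0,0,0.3,0,0,0.6,0,0,0,0,0,0,0.6]'

```text
time_s: 2.33
ee_pos: [0.4361, -0.33, 0.2187]
ee_rot: [-0.105, 0.699, 0.102, 0.7]
ft_force: [-0.4, -0.4, -0.1]
opening: 0.401
```

Run:
```python
from h import *
from ov import *
from bench import bot
st=show();print(rel(st,[.436,-.3284,.215],17))
s=bot.snapshot("scene");cv2.imwrite("pics/s2.png",draw(s,[],(323,195),28,k=10))
```

```text
t 2.33 pos [ 0.4361 -0.33    0.2187] yaw 16.87 tilt [ 0.14 -0.18] F [-0.38 -0.4  -0.08] M [ 0.03 -0.01  0.  ] open 0.401 j [-7.270e-01  4.120e-01  1.931e+00 -1.000e-03  7.950e-01 -1.021e+00]
(array([-0.00224671,  0.00146722,  0.00376509]), array([0.36754414, 0.155397  , 0.03870346]))
```

View pics/s2.png

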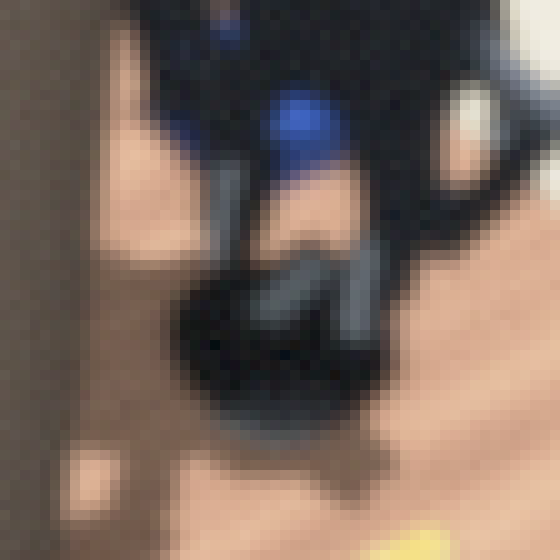

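Call:
move_arm --plan '[-0.002,0.001,0.004,0.3,0.15,0.04,0.68,0,0,0,0.3,0,0,0.68,0,0,0,0,0,0,0.68]'

```text
time_s: 2.75
ee_pos: [0.4363, -0.3283, 0.2129]
ee_rot: [-0.105, 0.699, 0.105, 0.7]
ft_force: [-0.0, 0.1, -0.2]
opening: 0.315
```

Run:
```python
from h import *
st=show()
```

```text
t 2.75 pos [ 0.4363 -0.3283  0.2129] yaw 17.01 tilt [ 0.06 -0.  ] F [-0.04  0.1  -0.18] M [ 0.    0.03 -0.02] open 0.315 j [-7.250e-01  4.210e-01  1.933e+00  1.000e-03  7.870e-01 -1.023e+00]
```

Call:
move_arm --plan '[0,0,0,0.2,0,0,0.68,0,0,0,0.2,0,0,0.68,0,0,0,0.1,0,0,0.68]'

```text
time_s: 3.12
ee_pos: [0.4365, -0.3284, 0.2078]
ee_rot: [-0.105, 0.699, 0.104, 0.7]
ft_force: [0.1, -0.9, -0.5]
opening: 0.321
```

Call:
move_arm --plan '[0,0,0,0.1,0,0,0.68,0,0,0,0.1,0,0,0.68,0,0,0,0,0,0,0.68]'

```text
time_s: 3.5
ee_pos: [0.4365, -0.3284, 0.2056]
ee_rot: [-0.105, 0.699, 0.104, 0.7]
ft_force: [0.1, -0.1, 1.0]
opening: 0.321
```

Call:
move_arm --plan '[0,0,0,0,0,0,0.85,0,0,0,0,0,0,0.85,0,0,0,0,0,0,0.85]' --force 40

```text
time_s: 3.88
ee_pos: [0.4366, -0.3285, 0.2057]
ee_rot: [-0.105, 0.699, 0.104, 0.7]
ft_force: [-0.5, 0.6, -0.8]
opening: 0.224
```

Run:
```python
from h import *
st=show()
```

```text
t 3.88 pos [ 0.4366 -0.3285  0.2057] yaw 17.01 tilt [ 0.1  -0.04] F [-0.54  0.59 -0.79] M [ 0.01 -0.02  0.03] open 0.224 j [-7.250e-01  4.340e-01  1.934e+00  1.000e-03  7.720e-01 -1.023e+00]
```

Call:
move_arm --plan '[0,0,0,-0.5,0,0,0.95,0,0,0,-2,0,0,0.95,0,0,0,-3,0,0,0.95,0,0,0,0,0,0,0.95]'

```text
time_s: 4.38
ee_pos: [0.4359, -0.3281, 0.2615]
ee_rot: [-0.104, 0.699, 0.105, 0.699]
ft_force: [0.4, -0.1, -0.8]
opening: 0.224
```

Run:
```python
from h import *
from ov import *
from bench import bot
st=show();p=st["ee_pos"]
s=bot.snapshot("scene");c=proj(s,p-[0,0,.17])[0];a=np.radians(107)
cv2.imwrite("pics/s3.png",np.hstack([draw(s,[],c,28,k=10),draw(s,[(circ(p[0],p[1],p[2]-.1777,.031),(0,255,0)),(rect(p[0],p[1],p[2]-.1597,a,.044,.02),(0,0,255))],c,28,k=10)])[:, :800])
```

```text
t 4.38 pos [ 0.4359 -0.3281  0.2615] yaw 17.01 tilt [-0.01  0.05] F [ 0.38 -0.15 -0.77] M [ 0.03 -0.01 -0.05] open 0.224 j [-7.250e-01  3.410e-01  1.920e+00  1.000e-03  8.820e-01 -1.022e+00]
```

View pics/s3.png

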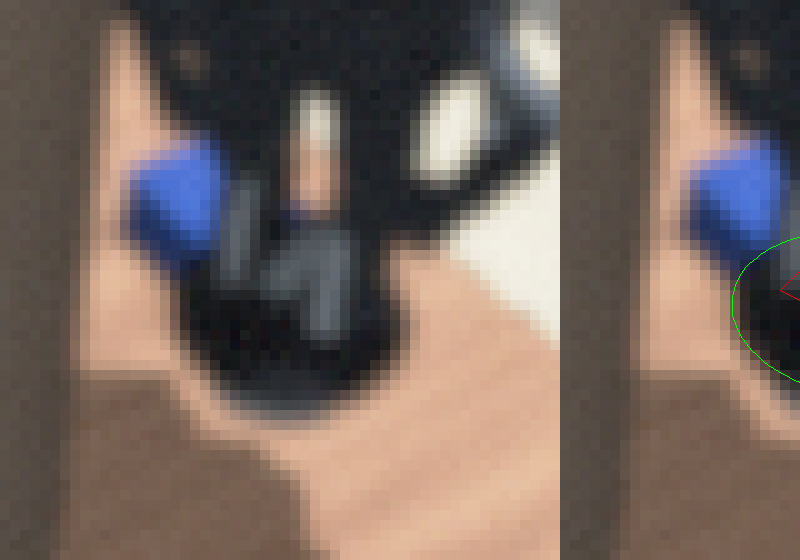

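Run:
```python
from ov import *
from scipy.optimize import differential_evolution as DE
from scipy.ndimage import map_coordinates as mc
def G(s):
    g=cv2.GaussianBlur(cv2.cvtColor(s["img"],cv2.COLOR_RGB2GRAY).astype(np.float32),(0,0),1.0)
    return np.hypot(cv2.Sobel(g,cv2.CV_32F,1,0),cv2.Sobel(g,cv2.CV_32F,0,1))
S={n:dict(np.load(n+"0.npz")) for n in("top","scene")};Gr={n:G(S[n]) for n in S}
def samp(n,p):
    q=proj(S[n],p);return np.minimum(mc(Gr[n],[q[:,1],q[:,0]],order=1),120).mean()
def dens(p,k=40):
    p=np.vstack([p,p[:1]]);return np.vstack([np.linspace(p[i],p[i+1],k) for i in range(len(p)-1)])
for n in("top","scene"):
    f=lambda v:-samp(n,dens(rect(v[0],v[1],.088,v[2],.12,.15)))
    r=DE(f,[(.58,.64),(-.23,-.16),(-.3,.3)],seed=1,maxiter=80);print(n,"box",r.x.round(4),r.fun)
    for R,z in((.0305,.124),(.0305,.088),(.0265,.124),(.022,.119)):
        f=lambda v:-samp(n,circ(v[0],v[1],z,R))
        r2=DE(f,[(.595,.625),(-.21,-.175)],seed=1);print(n,R,z,r2.x.round(4),r2.fun)
    x,y=.6115,-.1905
    c=proj(S[n],[x,y,.1])[0];cv2.imwrite(f"pics/box_{n}.png",draw(S[n],[(rect(r.x[0],r.x[1],.088,r.x[2],.12,.15),(0,0,255)),(circ(x,y,.124,.0305),(0,255,0)),(circ(x,y,.124,.0265),(255,255,0)),(circ(x,y,.088,.0305),(255,0,0))],c,36,k=10))
```

```text
top box [ 0.6157 -0.1859 -0.0434] -89.44057
top 0.0305 0.124 [ 0.6009 -0.188 ] -106.74657440185547
top 0.0305 0.088 [ 0.6096 -0.1897] -105.63687
top 0.0265 0.124 [ 0.6065 -0.1917] -105.67593
top 0.022 0.119 [ 0.6121 -0.1931] -118.71617889404297
scene box [ 0.612  -0.1883 -0.0301] -97.107864
scene 0.0305 0.124 [ 0.6114 -0.187 ] -103.46004486083984
scene 0.0305 0.088 [ 0.6134 -0.192 ] -109.63323
scene 0.0265 0.124 [ 0.6195 -0.1929] -115.19697570800781
scene 0.022 0.119 [ 0.6205 -0.1964] -119.94949340820312
```

View pics/box_top.png

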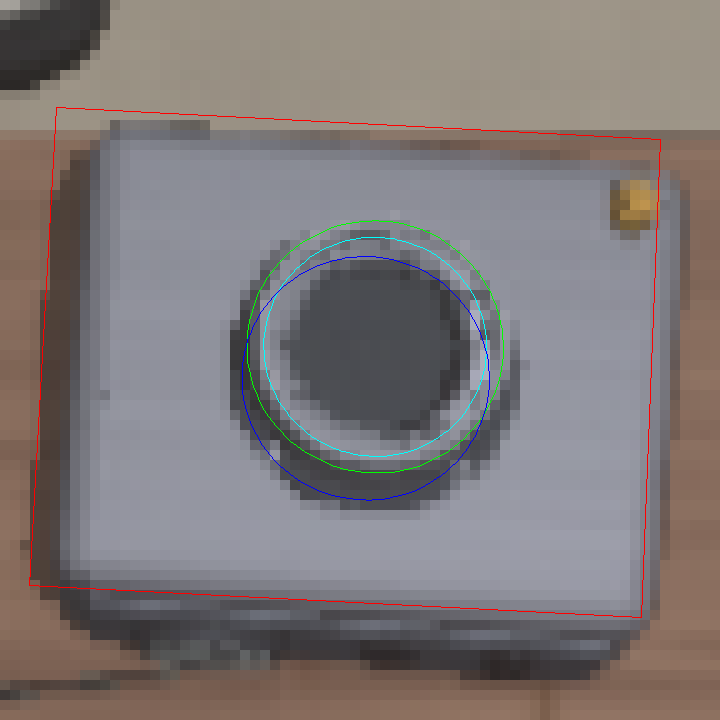

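View pics/box_scene.png

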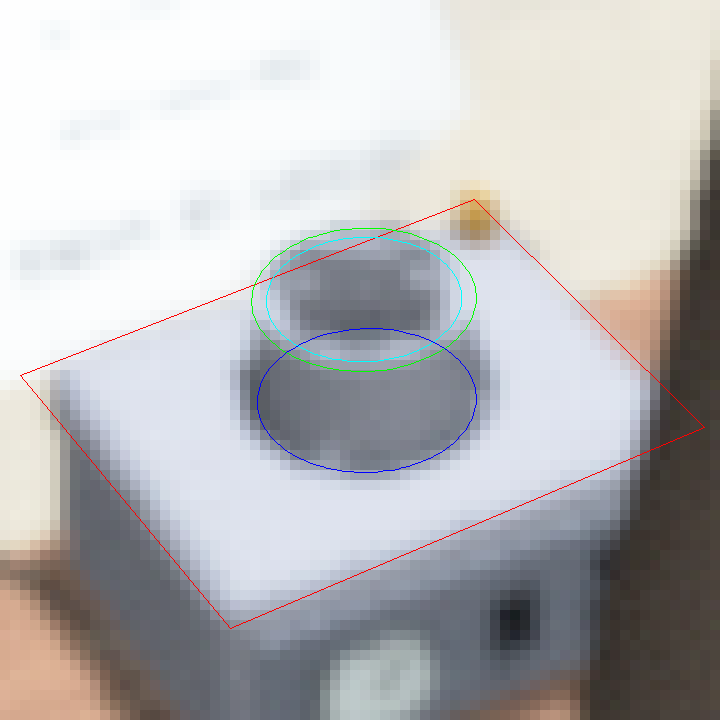

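Run:
```python
from h import *
rows([.6125,-.190,.343],-10,6)
```

```text
[ 0.079 -0.    -0.001] [-1.39  1.33  3.49]
[ 0.079 -0.    -0.001] [-1.38  1.6   3.38]
[ 0.079 -0.    -0.001] [-1.38  1.86  3.24]
[ 0.079 -0.    -0.001] [-1.38  2.11  3.09]
[ 0.079 -0.    -0.001] [-1.38  2.34  2.91]
[ 0.079 -0.    -0.001] [-1.38  2.56  2.72]
```

Lift first, then travel over.

Call:
move_arm --plan '[0,0,0,-4,0,0,0.95,0,0,0,-4,0,0,0.95,0.08,0,0,-0.5,1.3,3.5,0.95,0.08,0,0,0,1.6,3.4,0.95,0.08,0,0,0,1.8,3.2,0.95]'

```text
time_s: 5.05
ee_pos: [0.5223, -0.2585, 0.339]
ee_rot: [-0.011, 0.712, 0.02, 0.702]
ft_force: [0.1, -0.3, -1.1]
opening: 0.224
```

Run:
```python
from h import *
show();rows([.6125,-.190,.343],-10,4)
```

```text
t 5.05 pos [ 0.5223 -0.2585  0.339 ] yaw 2.52 tilt [-0.81  0.67] F [ 0.09 -0.33 -1.1 ] M [ 0.01 -0.01 -0.01] open 0.224 j [-0.535  0.303  1.783  0.003  1.073 -0.581]
[ 0.055 -0.004 -0.003] [-0.11  1.61  2.33]
[ 0.055 -0.004 -0.003] [-0.11  1.74  2.24]
[ 0.055 -0.004 -0.003] [-0.1   1.86  2.14]
[ 0.055 -0.004 -0.003] [-0.1   1.97  2.03]
```

Call:
move_arm --plan '[0.055,-0.004,-0.003,-0.2,1.6,2.33,0.95,0.055,-0.004,-0.003,-0.1,1.74,2.24,0.95,0.055,-0.004,-0.003,-0.1,1.86,2.1,0.95,0.055,-0.003,-0.003,-0.1,1.97,2.0,0.95,0,0,0,0,0,0,0.95]'

```text
time_s: 5.68
ee_pos: [0.6136, -0.1848, 0.3331]
ee_rot: [0.065, 0.709, -0.062, 0.699]
ft_force: [-1.0, -0.8, -1.3]
opening: 0.223
```

Run:
```python
from h import *
st=show();print(rel(st,[.6125,-.190,.343],-10))
```

```text
t 5.67 pos [ 0.6136 -0.1848  0.3331] yaw -10.33 tilt [-0.78  0.27] F [-0.97 -0.83 -1.25] M [-0.01 -0.01 -0.01] open 0.223 j [-3.600e-01  4.130e-01  1.645e+00 -1.000e-03  1.098e+00 -1.800e-01]
(array([-0.00575921, -0.01422969, -0.00217415]), array([-0.9924649 , -0.52532357, -0.02952697]))
```

Call:
move_arm --plan '[-0.006,-0.014,-0.002,-0.9,-0.5,0,0.95,0,0,0,0,0,0,0.95]'

```text
time_s: 5.92
ee_pos: [0.6113, -0.1907, 0.3403]
ee_rot: [0.061, 0.706, -0.061, 0.703]
ft_force: [0.6, -0.2, -0.6]
opening: 0.222
```

Run:
```python
from h import *
from ov import *
from bench import bot
st=show();print(rel(st,[.6125,-.190,.343],-10));p=st["ee_pos"]
for n in("scene","top"):
    s=bot.snapshot(n);np.savez(n+"2.npz",**s);c=proj(s,[.6125,-.19,.14])[0]
    fz=p[2]-.1837
    cv2.imwrite(f"pics/n_{n}.png",np.hstack([draw(s,[],c,30,k=6),draw(s,[(circ(p[0],p[1],fz,.031),(0,255,0)),(circ(p[0],p[1],fz-.022,.0165),(255,255,0)),(circ(.6125,-.19,.124,.0305),(0,0,255)),(circ(.6125,-.19,.088,.0305),(255,0,0))],c,30,k=6)]))
```

```text
t 5.92 pos [ 0.6113 -0.1907  0.3403] yaw -9.92 tilt [-0.23  0.03] F [ 0.6  -0.19 -0.57] M [-0.01 -0.03 -0.01] open 0.222 j [-3.700e-01  4.010e-01  1.645e+00 -1.000e-03  1.099e+00 -1.960e-01]
(array([ 0.00132767, -0.00407063,  0.00012753]), array([-0.27176891,  0.08800025,  0.10668942]))
```

View pics/n_scene.png

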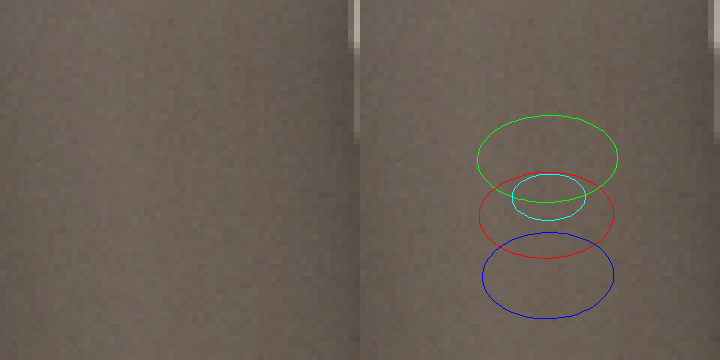

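View pics/n_top.png

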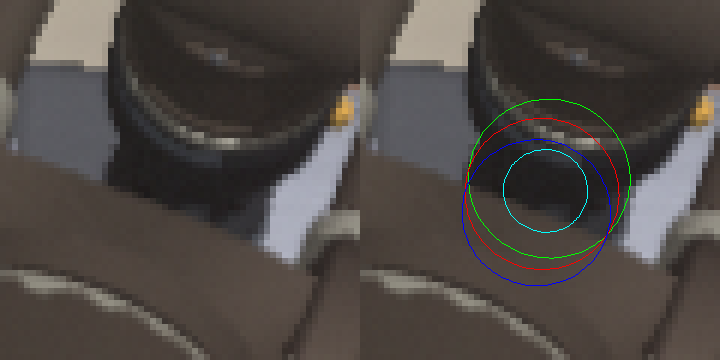

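Call:
move_arm --plan '[0.001,-0.004,0,0.5,0.05,0,0.95,0,0,0,0.4,0,0,0.95,0,0,0,0,0,0,0.95]'

```text
time_s: 6.4
ee_pos: [0.61, -0.1906, 0.3297]
ee_rot: [0.062, 0.705, -0.062, 0.704]
ft_force: [-0.3, -0.5, -0.7]
opening: 0.217
```

Run:
```python
from h import *
st=show();print(rel(st,[.612,-.190,.325],-10))
```

```text
t 6.4 pos [ 0.61   -0.1906  0.3297] yaw -10.09 tilt [-0.13  0.06] F [-0.28 -0.51 -0.67] M [-0.02 -0.04  0.02] open 0.217 j [-0.371  0.41   1.656  0.     1.078 -0.195]
(array([-0.0015388 , -0.00243239, -0.00069044]), array([0.47079143, 0.09589887, 0.1901139 ]))
```

Call:
move_arm --plan '[-0.001,-0.002,0,0.2,0.05,0.2,0.95,0,0,0,0.2,0,0,0.95,0,0,0,0.1,0,0,0.95]'

```text
time_s: 6.78
ee_pos: [0.6124, -0.1904, 0.3245]
ee_rot: [0.062, 0.704, -0.062, 0.704]
ft_force: [-0.6, -1.1, -1.8]
opening: 0.221
```

Run:
```python
from h import *
st=show();print(rel(st,[.612,-.190,.32],-10))
```

```text
t 6.78 pos [ 0.6124 -0.1904  0.3245] yaw -10.02 tilt [0.01 0.04] F [-0.56 -1.13 -1.8 ] M [-0.03  0.04 -0.03] open 0.221 j [-3.700e-01  4.200e-01  1.655e+00  1.000e-03  1.067e+00 -1.950e-01]
(array([-2.97141432e-04,  8.61236926e-05, -6.43862551e-04]), array([ 0.4491612 ,  0.03603195, -0.04212186]))
```

Call:
move_arm --plan '[0,0,0,0.15,0,0,0.95,0,0,0,0.1,0,0,0.95,0,0,0,0,0,0,0.95]'

```text
time_s: 7.15
ee_pos: [0.6127, -0.1906, 0.3221]
ee_rot: [0.062, 0.704, -0.062, 0.705]
ft_force: [-0.2, -0.6, -0.1]
opening: 0.217
```

Call:
move_arm --plan '[0,0,0,0.1,0,0,0.95,0,0,0,0,0,0,0.95]'

```text
time_s: 7.4
ee_pos: [0.6126, -0.1906, 0.3211]
ee_rot: [0.062, 0.704, -0.062, 0.705]
ft_force: [0.0, 0.0, -2.0]
opening: 0.223
```

Run:
```python
from h import *
st=show();print(rel(st,[.612,-.190,.32],-10))
```

```text
t 7.4 pos [ 0.6126 -0.1906  0.3211] yaw -10.0 tilt [ 0.08 -0.02] F [ 0.04  0.03 -2.04] M [-0.06 -0.02  0.02] open 0.223 j [-0.37   0.424  1.656  0.     1.06  -0.195]
(array([-6.86376885e-05,  1.35672193e-03,  5.48408128e-05]), array([ 0.11039735,  0.05187871, -0.0749387 ]))
```

h≈13.4 mm, no contact yet, foot inside the ridges. Continue.

Call:
move_arm --plan '[0,0,0,0.1,0,0,0.95,0,0,0,0.05,0,0,0.95]'

```text
time_s: 7.65
ee_pos: [0.6127, -0.1906, 0.3196]
ee_rot: [0.062, 0.704, -0.062, 0.705]
ft_force: [0.3, -0.4, -0.5]
opening: 0.224
```

Call:
move_arm --plan '[0,0,0,0.1,0,0,0.95,0,0,0,0.05,0,0,0.95]'

```text
time_s: 7.9
ee_pos: [0.6128, -0.1907, 0.3193]
ee_rot: [0.062, 0.704, -0.062, 0.705]
ft_force: [-1.9, 0.5, 2.8]
opening: 0.223
```

Call:
move_arm --plan '[-0.08,0,0,0.03,0,0,0.95,-0.08,0,0,0.03,0,0,0.95]'

```text
time_s: 8.15
ee_pos: [0.6136, -0.1905, 0.3198]
ee_rot: [0.004, 0.705, -0.004, 0.709]
ft_force: [0.1, 0.5, 1.8]
opening: 0.22
```

Run:
```python
from h import *
st=show()
```

```text
t 8.15 pos [ 0.6136 -0.1905  0.3198] yaw -0.61 tilt [ 0.29 -0.  ] F [0.14 0.48 1.84] M [ 0.2   0.03 -0.08] open 0.22 j [-0.369  0.426  1.656  0.002  1.055 -0.36 ]
```

Call:
move_arm --plan '[-0.08,0.004,0,0.04,0,-0.05,0.95,-0.08,0,0,0.04,0,0,0.95]'

```text
time_s: 8.4
ee_pos: [0.6137, -0.1903, 0.3194]
ee_rot: [-0.055, 0.704, 0.054, 0.706]
ft_force: [-0.1, -1.2, -0.5]
opening: 0.221
```

Run:
```python
from h import *
st=show();print(rel(st,[.6127,-.1906,.3198],8.5))
```

```text
t 8.4 pos [ 0.6137 -0.1903  0.3194] yaw 8.85 tilt [ 0.21 -0.01] F [-0.09 -1.21 -0.48] M [-0.06 -0.03 -0.08] open 0.221 j [-3.690e-01  4.270e-01  1.656e+00  1.000e-03  1.055e+00 -5.240e-01]
(array([0.00614108, 0.0035795 , 0.00079128]), array([-0.04003741, -0.01065049, -0.09984314]))
```

Call:
move_arm --plan '[0,0.004,0,0.08,0,-0.08,0.95,0,0,0,0.05,0,0,0.95]'

```text
time_s: 8.65
ee_pos: [0.6132, -0.1907, 0.3181]
ee_rot: [-0.055, 0.705, 0.053, 0.705]
ft_force: [0.2, -0.8, 0.9]
opening: 0.223
```

Run:
```python
from h import *
st=show();print(rel(st,[.6127,-.1906,.3198],8.5))
```

```text
t 8.65 pos [ 0.6132 -0.1907  0.3181] yaw 8.76 tilt [ 0.05 -0.12] F [ 0.22 -0.8   0.87] M [-0.18  0.02  0.03] open 0.223 j [-0.369  0.428  1.657 -0.002  1.055 -0.521]
(array([0.00447436, 0.00063868, 0.0021662 ]), array([-0.16656949,  0.01798242, -0.04432697]))
```

Call:
move_arm --plan '[0,0,0.002,0.08,0,-0.03,0.95,0,0,0,0.08,0,0,0.95]'

```text
time_s: 8.9
ee_pos: [0.6132, -0.1912, 0.3169]
ee_rot: [-0.054, 0.704, 0.053, 0.706]
ft_force: [0.9, -0.9, 0.4]
opening: 0.221
```

Run:
```python
from h import *
st=show()
```

```text
t 8.9 pos [ 0.6132 -0.1912  0.3169] yaw 8.7 tilt [ 0.13 -0.07] F [ 0.89 -0.88  0.37] M [-0.2  -0.1   0.05] open 0.221 j [-0.37   0.43   1.657 -0.     1.052 -0.522]
```

Call:
move_arm --plan '[0,0,0,0.1,0.03,-0.03,0.95,0,0,0,0.1,0,0,0.95]'

```text
time_s: 9.15
ee_pos: [0.6131, -0.1911, 0.3151]
ee_rot: [-0.054, 0.704, 0.053, 0.706]
ft_force: [1.4, -0.2, 0.4]
opening: 0.221
```

Call:
move_arm --plan '[0,0,0,0.1,0.03,-0.03,0.95,0,0,0,0.1,0,0,0.95]'

```text
time_s: 9.4
ee_pos: [0.6125, -0.1907, 0.3123]
ee_rot: [-0.054, 0.704, 0.053, 0.706]
ft_force: [2.0, -1.7, 0.6]
opening: 0.22
```

Run:
```python
from h import *
st=show()
```

```text
t 9.4 pos [ 0.6125 -0.1907  0.3123] yaw 8.66 tilt [ 0.14 -0.06] F [ 1.96 -1.69  0.55] M [-0.23 -0.14 -0.02] open 0.22 j [-0.37   0.434  1.662 -0.     1.043 -0.521]
```

Call:
move_arm --plan '[0,0,0,0.08,0,0,0.95,0,0,0,0.05,0,0,0.95]'

```text
time_s: 9.65
ee_pos: [0.6125, -0.1907, 0.3108]
ee_rot: [-0.054, 0.704, 0.053, 0.706]
ft_force: [0.7, -1.2, -0.1]
opening: 0.224
```

Run:
```python
from h import *
st=show()
```

```text
t 9.65 pos [ 0.6125 -0.1907  0.3108] yaw 8.65 tilt [ 0.15 -0.06] F [ 0.71 -1.19 -0.15] M [-0.18 -0.18 -0.05] open 0.224 j [-0.37   0.435  1.663 -0.     1.04  -0.521]
```

Call:
move_arm --plan '[0,0,0,0.05,0,0,0.95,0,0,0,0.03,0,0,0.95]'

```text
time_s: 9.9
ee_pos: [0.6125, -0.1908, 0.3102]
ee_rot: [-0.054, 0.704, 0.053, 0.706]
ft_force: [-0.3, -0.9, 2.2]
opening: 0.222
```

Run:
```python
from h import *
st=show()
```

```text
t 9.9 pos [ 0.6125 -0.1908  0.3102] yaw 8.65 tilt [ 0.14 -0.06] F [-0.31 -0.88  2.17] M [-0.17 -0.06  0.  ] open 0.222 j [-0.37   0.436  1.663 -0.     1.039 -0.521]
```

Call:
move_arm --plan '[0.08,0.002,0,0.05,0,0,0.95,0.08,0,0,0.05,0,0,0.95]'

```text
time_s: 10.15
ee_pos: [0.6126, -0.191, 0.3095]
ee_rot: [0.004, 0.707, -0.005, 0.707]
ft_force: [0.5, -1.4, -0.2]
opening: 0.223
```

Run:
```python
from h import *
st=show();print(rel(st,[.6125,-.1908,.3102],0))
```

```text
t 10.15 pos [ 0.6126 -0.191   0.3095] yaw -0.78 tilt [ 0.04 -0.11] F [ 0.48 -1.38 -0.25] M [-0.17 -0.05  0.02] open 0.223 j [-0.37   0.437  1.663 -0.002  1.04  -0.355]
(array([-0.01354123,  0.00065127,  0.00195372]), array([-0.06729715,  0.01544361, -0.00696847]))
```

Descending with the turn (0.7 mm in 9.4°), as expected. Continue.

Call:
move_arm --plan '[0.08,0,0.002,0.06,0,0,0.95,0.08,0,0,0.06,0,0,0.95]'

```text
time_s: 10.4
ee_pos: [0.6126, -0.1911, 0.3087]
ee_rot: [0.063, 0.704, -0.063, 0.705]
ft_force: [0.2, -0.9, 0.8]
opening: 0.222
```

Run:
```python
from h import *
st=show()
```

```text
t 10.4 pos [ 0.6126 -0.1911  0.3087] yaw -10.23 tilt [ 0.04 -0.03] F [ 0.21 -0.92  0.77] M [-0.21 -0.05 -0.03] open 0.222 j [-0.37   0.439  1.663 -0.     1.039 -0.192]
```

Call:
move_arm --plan '[0.08,0,0,0.06,0,0,0.95,0.08,0,0,0.06,0,0,0.95]'

```text
time_s: 10.65
ee_pos: [0.6125, -0.1912, 0.3079]
ee_rot: [0.121, 0.697, -0.121, 0.697]
ft_force: [0.4, -1.8, 1.5]
opening: 0.223
```

Run:
```python
from h import *
st=show()
```

```text
t 10.65 pos [ 0.6125 -0.1912  0.3079] yaw -19.7 tilt [ 0.02 -0.03] F [ 0.4  -1.78  1.47] M [-0.17 -0.03  0.01] open 0.223 j [-0.37   0.439  1.664 -0.     1.038 -0.026]
```

Call:
move_arm --plan '[0.06,0,0,0.05,0,0,0.95,0.06,0,0,0.05,0,0,0.95]'

```text
time_s: 10.9
ee_pos: [0.6125, -0.1916, 0.3078]
ee_rot: [0.163, 0.688, -0.164, 0.688]
ft_force: [-0.1, -0.9, 2.1]
opening: 0.223
```

Run:
```python
from h import *
st=show()
```

```text
t 10.9 pos [ 0.6125 -0.1916  0.3078] yaw -26.78 tilt [ 0.01 -0.1 ] F [-0.11 -0.88  2.15] M [-0.33  0.06  0.04] open 0.223 j [-0.371  0.44   1.663 -0.002  1.038  0.098]
```

Call:
move_arm --plan '[0.06,0,0.002,0.05,0,0,0.95,0.06,0,0,0.05,-0.03,0,0.95]'

```text
time_s: 11.15
ee_pos: [0.6123, -0.1922, 0.3078]
ee_rot: [0.206, 0.676, -0.206, 0.677]
ft_force: [1.2, -0.4, 1.0]
opening: 0.219
```

Run:
```python
from h import *
st=show()
```

```text
t 11.15 pos [ 0.6123 -0.1922  0.3078] yaw -33.85 tilt [ 0.06 -0.05] F [ 1.23 -0.38  1.01] M [-0.14 -0.2   0.09] open 0.219 j [-3.720e-01  4.400e-01  1.664e+00 -1.000e-03  1.037e+00  2.190e-01]
```

Call:
move_arm --plan '[0.05,0,0,0.06,0.05,0.02,0.95,0,0,0,0.08,0,0,0.95]'

```text
time_s: 11.4
ee_pos: [0.6127, -0.1921, 0.3077]
ee_rot: [0.223, 0.671, -0.223, 0.671]
ft_force: [-1.8, -0.7, 5.2]
opening: 0.222
```

Run:
```python
from h import *
st=show();print(rel(st,[.6125,-.191,.3078],-37))
```

```text
t 11.4 pos [ 0.6127 -0.1921  0.3077] yaw -36.78 tilt [ 0.01 -0.06] F [-1.78 -0.73  5.24] M [ 0.03  0.2  -0.02] open 0.222 j [-3.710e-01  4.400e-01  1.663e+00 -1.000e-03  1.038e+00  2.710e-01]
(array([0.00390399, 0.00079495, 0.00075128]), array([-0.00791124,  0.07604657, -0.07729173]))
```

Call:
move_arm --plan '[0,0,0,-0.03,0,0,0.95,0,0,0,0,0,0,0.6,0,0,0,0,0,0,0.6,0,0,0,0,0,0,0.6]'

```text
time_s: 11.9
ee_pos: [0.6119, -0.1911, 0.3064]
ee_rot: [0.223, 0.672, -0.222, 0.67]
ft_force: [-0.7, -0.0, -0.3]
opening: 0.401
```

Run:
```python
from h import *
st=show()
```

```text
t 11.9 pos [ 0.6119 -0.1911  0.3064] yaw -36.7 tilt [-0.15  0.08] F [-0.74 -0.05 -0.32] M [-0.01 -0.    0.02] open 0.401 j [-3.710e-01  4.410e-01  1.665e+00  1.000e-03  1.039e+00  2.690e-01]
```

Released. Lift straight up, then retreat to view.

Call:
move_arm --plan '[0,0,0,-0.5,0,0,0.6,0,0,0,-2,0,0,0.6,0,0,0,-4,0,0,0.6,0,0,0,-4,0,0,0.6,0,0,0,-2,0,0,0.6]'

```text
time_s: 12.52
ee_pos: [0.612, -0.1911, 0.4374]
ee_rot: [0.223, 0.673, -0.222, 0.67]
ft_force: [-0.2, -0.2, 0.3]
opening: 0.4
```

Run:
```python
from h import *
st=show();rows([.42,-.45,.43],-45,7)
```

```text
t 12.53 pos [ 0.612  -0.1911  0.4374] yaw -36.69 tilt [-0.23  0.13] F [-0.2  -0.23  0.32] M [-0.01  0.    0.06] open 0.4 j [-3.710e-01  3.130e-01  1.559e+00  1.000e-03  1.273e+00  2.690e-01]
[ 0.021 -0.001  0.   ] [ 0.11 -4.6   0.01]
[ 0.021 -0.001  0.   ] [ 0.11 -4.6   0.11]
[ 0.021 -0.001  0.   ] [ 0.11 -4.6   0.2 ]
[ 0.021 -0.001  0.   ] [ 0.11 -4.59  0.3 ]
[ 0.021 -0.001  0.   ] [ 0.11 -4.59  0.39]
[ 0.021 -0.001  0.   ] [ 0.11 -4.58  0.49]
[ 0.021 -0.001  0.   ] [ 0.11 -4.57  0.58]
```

Call:
move_arm --plan '[0.02,0,0,0,-4.5,0,0.6,0.02,0,0,0,-4.5,0.1,0.6,0.02,0,0,0,-4.5,0.2,0.6,0.02,0,0,0,-4.5,0.3,0.6,0.02,0,0,0,-4.5,0.4,0.6]'

```text
time_s: 13.15
ee_pos: [0.478, -0.375, 0.4522]
ee_rot: [0.254, 0.654, -0.255, 0.666]
ft_force: [-0.6, 0.0, 0.0]
opening: 0.395
```

Call:
move_arm --plan '[0,0,0,0,-4.5,0.4,0.6,0,0,0,0,-4.5,0.5,0.6,0,0,0,0,-4.5,0.5,0.6,0,0,0,0,0,0,0.6]'

```text
time_s: 13.65
ee_pos: [0.3926, -0.4902, 0.4606]
ee_rot: [0.253, 0.65, -0.259, 0.669]
ft_force: [-0.2, 0.5, 0.3]
opening: 0.399
```

Run:
```python
from h import *
from ov import *
from bench import bot
st=show();x,y=.6123,-.1912
o=[]
for n in("scene","top"):
    s=bot.snapshot(n);cv2.imwrite(f"pics/{n}_f.png",s["img"][:,:,::-1]);c=proj(s,[x,y,.12])[0]
    o+=[draw(s,[],c,33,k=6),draw(s,[(circ(x,y,.124,.031),(0,255,0)),(circ(x,y,.130,.031),(0,0,255))],c,33,k=6)]
cv2.imwrite("pics/fin.png",np.vstack([np.hstack(o[:2]),np.hstack(o[2:])])[:, :])
```

```text
t 13.65 pos [ 0.3926 -0.4902  0.4606] yaw -42.42 tilt [ 1.24 -1.01] F [-0.22  0.53  0.32] M [ 0.04  0.06 -0.03] open 0.399 j [-0.967  0.262  1.578  0.008  1.275 -0.228]
```

```bash
python3 -c "
import cv2;a=cv2.imread('pics/fin.png');cv2.imwrite('pics/fin2.png',cv2.resize(a,(600,600),interpolation=cv2.INTER_AREA))"
```

```text
(no output)
```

View pics/fin2.png

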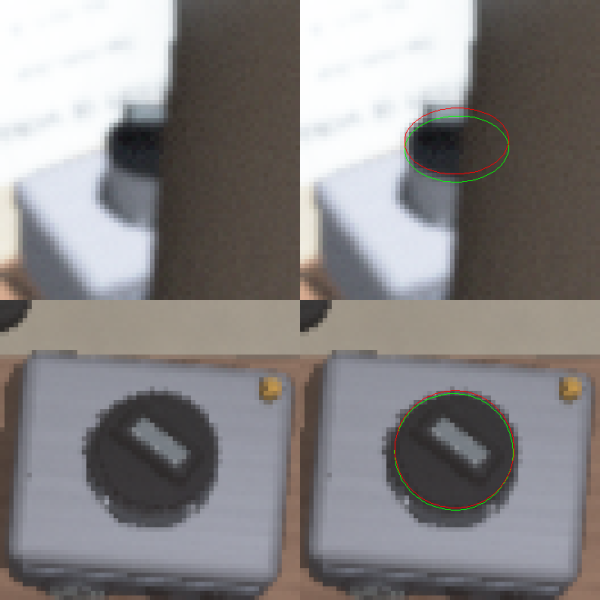

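View pics/top_f.png

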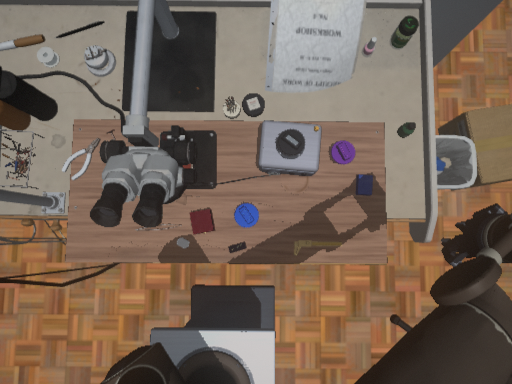

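Call:
move_arm --plan '[0,0,0,0,-4.5,-3,0.6,0,0,0,0,-4.5,-3,0.6,0,0,0,0,-3,-3,0.6,0,0,0,0,0,0,0.6]'

```text
time_s: 14.25
ee_pos: [0.2489, -0.5133, 0.46]
ee_rot: [0.249, 0.65, -0.254, 0.672]
ft_force: [0.7, 1.0, -0.2]
opening: 0.4
```

Run:
```python
from h import *
from ov import *
from bench import bot
st=show();x,y=.6123,-.1912
s=bot.snapshot("scene");c=proj(s,[x,y,.12])[0]
o=[draw(s,[],c,25,k=8),draw(s,[(circ(x,y,.124,.031),(0,255,0)),(circ(x,y,.130,.031),(0,0,255))],c,25,k=8)]
cv2.imwrite("pics/fin3.png",np.hstack(o))
```

```text
t 14.25 pos [ 0.2489 -0.5133  0.46  ] yaw -41.7 tilt [ 1.51 -1.  ] F [ 0.72  1.   -0.19] M [ 0.01 -0.   -0.02] open 0.4 j [-1.2    0.149  1.715  0.019  1.252 -0.478]
```

View pics/fin3.png

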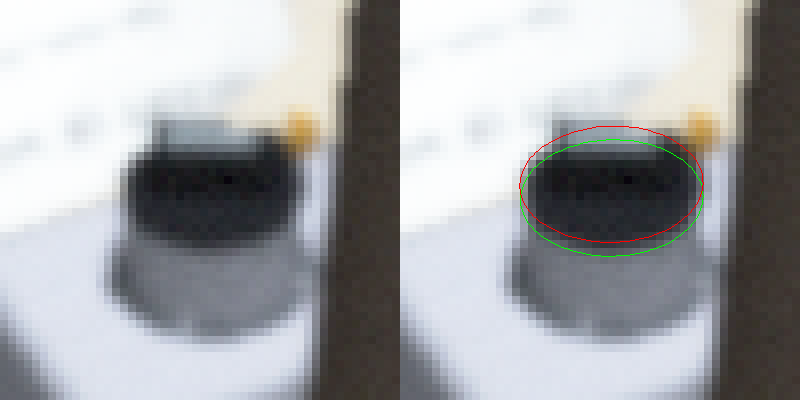

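The cap sits level on the neck with no visible gap: its lower edge is at about pixel row 246 in the crop, within about 1 px of the projected rim. I'm handing in.

```bash
python3 -c "
from bench import bot
print(bot.finish_job())"
```

```text
the job is handed in; nothing more can be done
None
```

The filler cap is screwed down on the steam cleaner's neck and released. I handed the job in at about 14 s of the 67 s allowed.

- **Picking the cap:** I took the black cap at top-view pixel (341, 217). The blue one (246, 214) and purple one (343, 152) are the look-alikes. A fourth round thing (253, 104) is a tin on the rear bench.
- **Finding the start:** First contact was with the flange about 11.6 mm above the rim. I turned it backward about 19° under roughly 4 N or less, and it dropped to about 2.5 mm.
- **Screwing down:** I turned it forward about 45°. It wound down steadily at about 0.08 mm per degree, then stopped sinking after roughly 28–35°. It did not sink under a final 5 N press, which was the highest force I read while the cap was in the neck.

**Last checks:**
- The top view shows the cap centred on the neck, with the neighbouring things I could see apparently where they were. The slide gauge and a few others lay partly in shadow, so I did not check those closely.
- The scene view shows the cap level with no visible gap. The flange's edge fell about 1 px (roughly 2.5 mm) from where I projected it, which is about the calibration error, so the picture alone cannot prove it is flush. The height reading and the stop in sinking do support it.
- I did not test the backward stop or the hard forward stop, to avoid forcing the thread.

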